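Hang up the staining rack, then lift the slide tray off the warmer and hold it level

ROBOT

A 6-joint arm with a two-finger parallel gripper is mounted at the origin on the work surface. World frame = base frame: x ahead of the robot, y to its left, z up, the work surface at z = 0. Lengths are in m, angles in rad, forces in N, time in s.
With the tool pointing down it reaches from about 0.35 to 0.875 m from the base axis. Payload 4.2 kg.
Tool frame: the origin (TCP) lies on the centre line of the jaws, within the pads' length; the fingertips stand robot.tcp_to_tips ahead of it and the grasp point (between the pads) lies 11 mm behind it (robot.tcp_to_tips is the distance from the TCP to the fingertips, in m); z points along the fingers, x is the direction in which the jaws open and shut, and the axes are right-handed (so a half turn about z gives the same grasp; the last joint's range is limited). The gripper opens to 87 mm and grips with 3 to 60 N. Pads are 19 mm wide; open, the fingers measure 117 mm over their backs; the gripper's body (75 mm by 190 mm) begins 51 mm behind the grasp point.
Start: joints at [-1.024, 0.385, 0.008, 0, -1.194, -0.259], TCP at [0.177, -0.599, 0.231] pointing down, gripper open.
Joint ranges: [-3.14, 3.14], [-1.21, 2.06], [-1.07, 1.41], [-3.16, 2.05], [-2.99, -0.16], [-3.1, 3.1]. Speed limits (rad/s): [2.79, 2.79, 3.14, 3.14, 3.14, 3.14].

INTERFACE

Orientations are given as a unit quaternion [w, x, y, z].
In Python, from cell import robot, jaws, viewer, job gives the robot as it stands. Calls block until the motion is done:
- robot.movep(position, orientation): joint-space move of the TCP to a pose.
- robot.move_straight(position, orientation=None, rate=0.15): straight line of the TCP; orientation=None keeps the orientation; rate is the mean speed in m/s.
- robot.set_joints(angles): joint-space move.
- jaws.grip(opening): finger opening in m; the grip force is fixed at half the most; returns when the fingers have stopped.
- robot.wait(seconds).
- robot.solve_ik(position, orientation): joint angles nearest the present ones, or None.
- viewer.read_camera(name): name is "scene" or "top" or "wrist"; returns the picture (480x640x3 uint8, red, green, blue); there is no depth.
- viewer.camera_info(name): a dict with "mtx" (3x3 intrinsics, pixels), "eye" and "attitude" of the camera in the world; the wrist camera has in their place "tool_from_camera" (4x4, takes a point from camera to tool coordinates, whose origin is the TCP and whose axes are the tool frame's). Camera axes: x right, y down, z forward; pixel columns grow to the right and rows downward; lengths in m; the calibration is good to about 2 mm. A picture is of the moment at which its call begins: read the wrist's pose just before it. camera_info takes no time and is no camera call.
A pose or a line that the arm cannot do raises robot.PlanningError and nothing moves.
- job.sign_off(): hands the job in, once; it reports no verdict.
Readings, each from a call of its own:
- robot.get_t(): time.
- robot.get_qpos(): joint angles.
- robot.get_qvel(): joint speeds.
- robot.get_tau(): joint torques, N m.
- robot.get_ee_pos(): TCP position.
- robot.get_tool_rot(): TCP orientation.
- robot.get_force(): force on the tool from outside, world axes, zero at the start.
- robot.get_torque(): the same for the moment, N m.
- robot.get_width(): finger opening in m.
Only numpy, scipy, OpenCV 4.12 (cv2) and the standard library are available. Lean on these libraries where they do the work, as an engineer would, in place of code of your own. Each camera call takes 0.05 s, during which the arm holds its last target.

TASK

The staining rack is standing in the slide tray on the warmer: hang it by its arched handle on the hook of the drip stand and let go of it. Then take the slide tray by its upright handle, lift it about 10 cm clear of the warmer with the jar still standing in it, and finish while holding it there above the warmer, level and still, carried by the gripper alone. Leave everything else on the bench where it is.

Things in the scene. Friction and masses are not known exactly. Their poses are not given: they have to be found in the camera images.
- rack: loose steel staining rack of glass slides, 220 g, body 84 (x) x 60 (y) x 42 mm; origin at the centre of its underside, z up. Stands in one end of the tray. An arched handle of 6 mm wire in its y-z plane rises from its sides at y = +-27.5 mm; opening under the arch 53 mm high, 49 mm wide. A flat black grip tab tops the arch. Same when turned half round.
- rack_arch (a point): centre of the wire at the top of the rack's arched handle, 98 mm above the rack's origin; axes as the rack
- rack_tab (a point): middle of the upright grip tab on top of the rack's arch, 125 mm above the rack's origin; tab 24 (x) x 10 (y) mm, reaching from 99 to 139 mm above the origin: pinch it across its 10 mm (along y); axes as the rack
- stand: fixed drip stand: base plate 10 mm thick, 14 mm post at x = +90 mm, 245 mm tall, and a J-shaped hook of 10 mm bar running from the post to -x. Origin on the bench below the hook's low point. The upturned free end, at x = -29 mm, is 211 mm above the bench. A handle's wire hangs across it, along y: bring it on in +x, raised, the tip passing through the arch, then lower it.
- hook_seat (a point): where the centre of the handle's wire rests in the hook's low point, 193 mm above the bench (8 mm above the centre line of the hook's bar); axes as the stand
- tray: loose aluminium slide tray, 350 g, 110 (x) x 240 (y) mm, floor 6 mm thick, rim 16 mm high; origin at the centre of its underside, z up. Lies on the warmer, an upright handle in its middle. The rack stands in it about 76 mm to one side along y, the jar about as far to the other; which is where varies.
- tray_grip (a point): middle of the bar of the tray's upright handle, 80 mm above the tray's origin; black bar 68 (x) x 12 (y) mm, from 64 to 96 mm above the origin, on two legs: pinch it across its 12 mm (along y); axes as the tray
- warmer: fixed slide warmer, a low white hot plate (cold now), 150 (x) x 280 (y) x 45 mm; origin at the centre of its underside, z up; the tray lies on its top
- jar: loose small capped white jar, about 60 g, 36 mm across, 46 mm tall, standing in the tray; origin at the centre of its underside, z up
- beaker: empty glass beaker, bystander, 54 mm across, 68 mm tall; origin at the centre of its underside, z up; leave it where it is
- dropper: small amber dropper bottle, bystander, 34 mm across, 66 mm tall; origin at the centre of its underside, z up; leave it where it is
- tubes: white tube rack full of blue-capped tubes, bystander, 85 (x) x 190 (y) x 81 mm; origin at the centre of its underside, z up; leave it where it is
- loupe: small stand loupe, a short clear cylinder between black foot and steel ring, bystander, 42 mm across, 38 mm tall; origin at the centre of its underside, z up; leave it where it is
- dishes: stack of three clear dishes with lids, bystander, 90 mm across, 42 mm tall; origin at the centre of its underside, z up; leave it where it is
- forceps: steel forceps lying flat, bystander, about 130 (x) x 20 x 10 mm; origin at the centre of its underside, z up; leave it where it is
Not all that is in view belongs to the job. What is shaped like the jar but green is not meant.

How it is judged:
By the outcome, as a careful person would: the job done as asked, in the order asked, and still so for the second after the job is handed in, while the arm keeps its last pose, push and grip.
It also fails if it takes over 61 s, if anything falls off the work surface, if the arm or the gripper's body presses on something with over 40 N, if the wrist force passes 120 N, or if a joint passes its speed limit or range.

## Working session

There is one attempt and no reset: what is moved stays moved. The work goes in short steps, each a Python script; the robot and the scene stay as the last script left them, time stands still between calls to the robot, and variables do not carry over. Pictures are saved under pics/ and viewed, and the job is handed in when it is done.

```bash
ls; mkdir -p pics; python3 - <<'E'
from cell import robot, jaws, viewer, job
import cv2
for n in ["scene","top","wrist"]:
    cv2.imwrite(f"pics/{n}0.png", viewer.read_camera(n)[:,:,::-1])
    print(n,viewer.camera_info(n))
print(robot.get_t(),robot.tcp_to_tips,robot.get_ee_pos(),robot.get_tool_rot(),robot.get_width(),robot.get_force())
E
```

```text
pics
scene {'mtx': array([[539.31619098,   0.        , 313.36339929],
       [  0.        , 539.31619098, 239.87088805],
       [  0.        ,   0.        ,   1.        ]]), 'eye': array([ 0.96535834, -0.29249945,  1.11483581]), 'attitude': array([-0.2345702 ,  0.86906656,  0.42209796, -0.10739387])}
top {'mtx': array([[457.13688888,   0.        , 321.47428197],
       [  0.        , 457.13688888, 240.92918514],
       [  0.        ,   0.        ,   1.        ]]), 'eye': array([0.41202392, 0.0632332 , 1.28970996]), 'attitude': array([ 0.03223128, -0.69624254,  0.71627892, -0.03394077])}
wrist {'mtx': array([[411.92150443,   0.        , 316.199679  ],
       [  0.        , 411.92150443, 242.11052596],
       [  0.        ,   0.        ,   1.        ]]), 'tool_from_camera': array([[ 9.99999927e-01,  1.85876413e-04, -3.33783830e-04,
        -1.01965062e-03],
       [-8.89799577e-05,  9.62953683e-01,  2.69666825e-01,
        -7.37321049e-02],
       [ 3.71543070e-04, -2.69666776e-01,  9.62953629e-01,
        -1.53944098e-01],
       [ 0.00000000e+00,  0.00000000e+00,  0.00000000e+00,
         1.00000000e+00]])}
0.15 0.008 [ 0.17731333 -0.59887617  0.22974357] [-6.68875819e-04  5.98449772e-01  8.01159919e-01  4.55605989e-04] 0.08741738879887753 [ 0.47771078 -0.07150508 -0.21070416]
```

View pics/scene0.png

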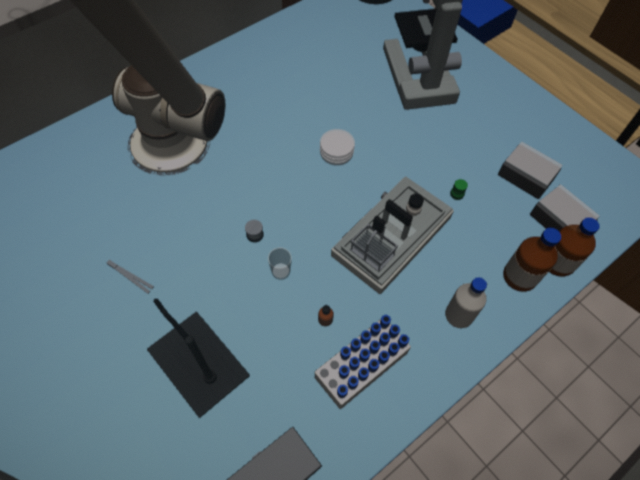

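View pics/top0.png

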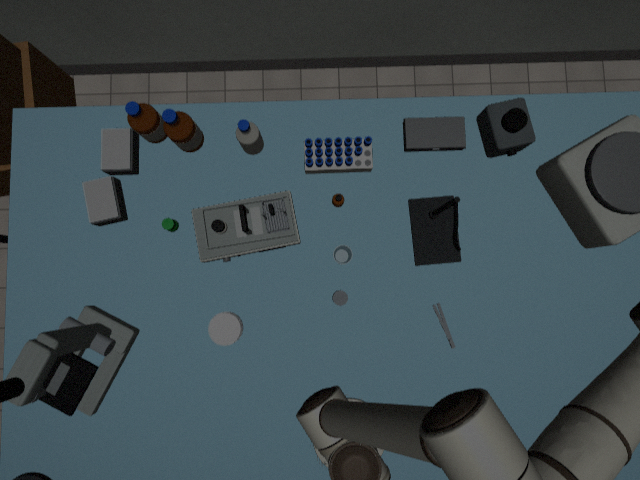

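View pics/wrist0.png

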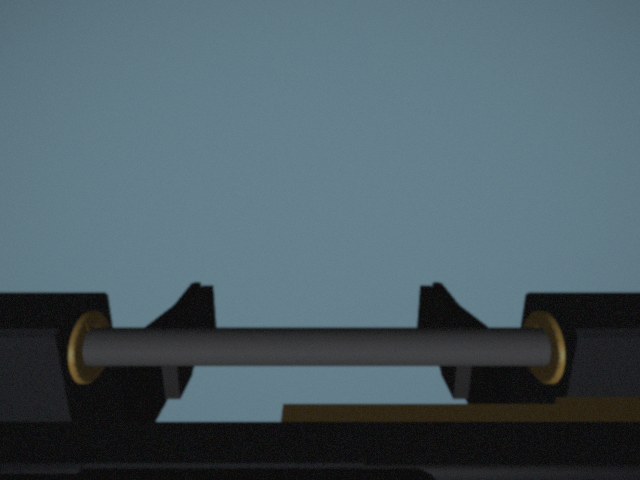

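The pictures show:
- **Top:** the tray on the warmer at about (245,227), the rack at its right end at (277,215), and a dark round cap at (219,227), probably the jar. The green decoy is at (169,224) and the stand at (435,230).
- **Scene:** the same things at (393,232), (375,240), (415,203), (460,188) and (198,362).

I'll crop closer.

```bash
cat > h.py <<'E'
from cell import robot, jaws, viewer, job
import numpy as np, cv2
from scipy.spatial.transform import Rotation as R
def rot(q): return R.from_quat([q[1],q[2],q[3],q[0]])
def quat(r): x,y,z,w=r.as_quat(); return np.array([w,x,y,z])
def cam(name,pose=None):
    i=viewer.camera_info(name)
    if name=="wrist":
        p,q=pose; T=i["tool_from_camera"]; Rt=rot(q).as_matrix()
        return i["mtx"],Rt@T[:3,3]+p,Rt@T[:3,:3]
    return i["mtx"],i["eye"],rot(i["attitude"]).as_matrix()
def ray(c,px):
    K,e,Rm=c; d=Rm@np.linalg.inv(K)@np.array([px[0],px[1],1.]); return e,d/np.linalg.norm(d)
def onplane(c,px,z):
    e,d=ray(c,px); return e+d*(z-e[2])/d[2]
def tri(obs):
    A=np.zeros((3,3));b=np.zeros(3)
    for c,px in obs:
        e,d=ray(c,px);P=np.eye(3)-np.outer(d,d);A+=P;b+=P@e
    X=np.linalg.solve(A,b)
    return X,[np.linalg.norm((np.eye(3)-np.outer(d,d))@(X-e)) for e,d in (ray(c,p) for c,p in obs)]
def proj(c,X):
    K,e,Rm=c; v=K@(Rm.T@(np.asarray(X)-e)); return v[:2]/v[2]
def crop(src,box,out,s,gain=1.6):
    im=cv2.imread(src) if isinstance(src,str) else src
    x0,y0,x1,y1=box; c=cv2.resize(im[y0:y1,x0:x1],None,fx=s,fy=s,interpolation=cv2.INTER_CUBIC)
    cv2.imwrite(out,cv2.convertScaleAbs(c,alpha=gain))
def snap(out):
    pose=(np.array(robot.get_ee_pos()),np.array(robot.get_tool_rot()))
    im=viewer.read_camera("wrist")[:,:,::-1].copy(); cv2.imwrite(out,im); return im,pose
# tool pointing down, jaws opening along world azimuth a
def down(a):
    x=np.array([np.cos(a),np.sin(a),0]); z=np.array([0,0,-1.]); return quat(R.from_matrix(np.c_[x,np.cross(z,x),z]))
E
python3 - <<'E'
from h import *
crop("pics/top0.png",(160,180,310,280),"pics/t_tray.png",5)
crop("pics/top0.png",(390,180,480,280),"pics/t_stand.png",6)
crop("pics/scene0.png",(320,170,470,290),"pics/s_tray.png",5)
crop("pics/scene0.png",(130,280,260,420),"pics/s_stand.png",4)
t=cam("top");s=cam("scene")
print("base corners top",[onplane(t,p,0.01).round(3) for p in [(409,200),(457,196),(461,261),(414,265)]])
print("base corners scene",[onplane(s,p,0.01).round(3) for p in [(148,350),(196,313),(248,375),(202,415)]])
print("tray",onplane(t,(245,227),.045).round(3))
E
```

```text
base corners top [array([ 0.642, -0.193,  0.01 ]), array([ 0.649, -0.33 ,  0.01 ]), array([ 0.465, -0.331,  0.01 ]), array([ 0.457, -0.198,  0.01 ])]
base corners scene [array([ 0.47 , -0.329,  0.01 ]), array([ 0.462, -0.205,  0.01 ]), array([ 0.644, -0.194,  0.01 ]), array([ 0.654, -0.312,  0.01 ])]
tray [0.573 0.267 0.045]
```

View pics/t_tray.png

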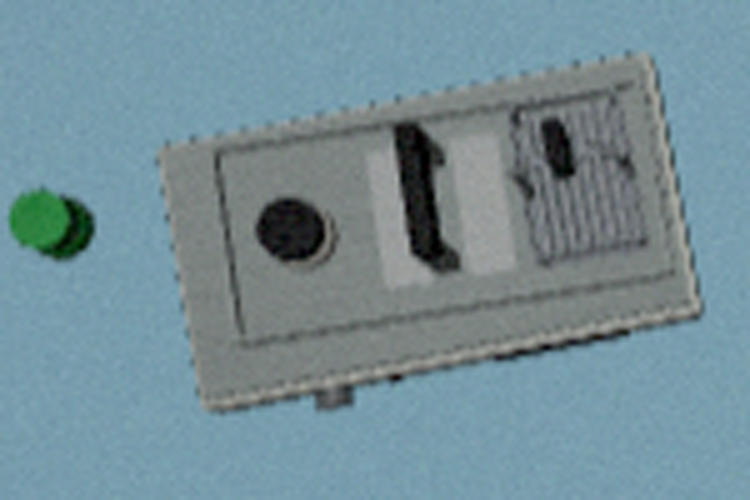

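View pics/t_stand.png

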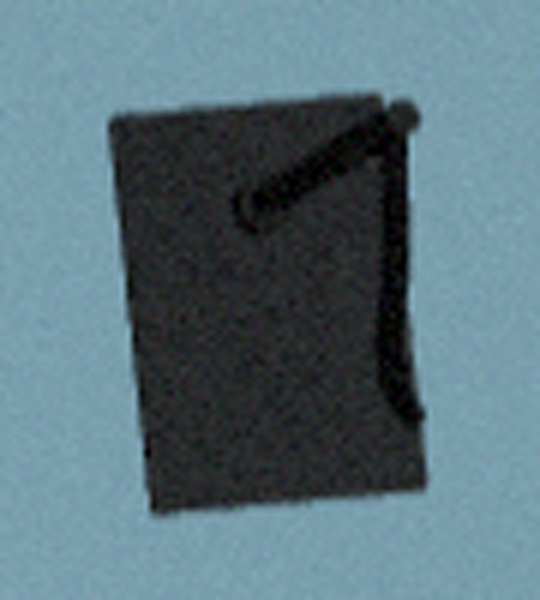

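View pics/s_tray.png

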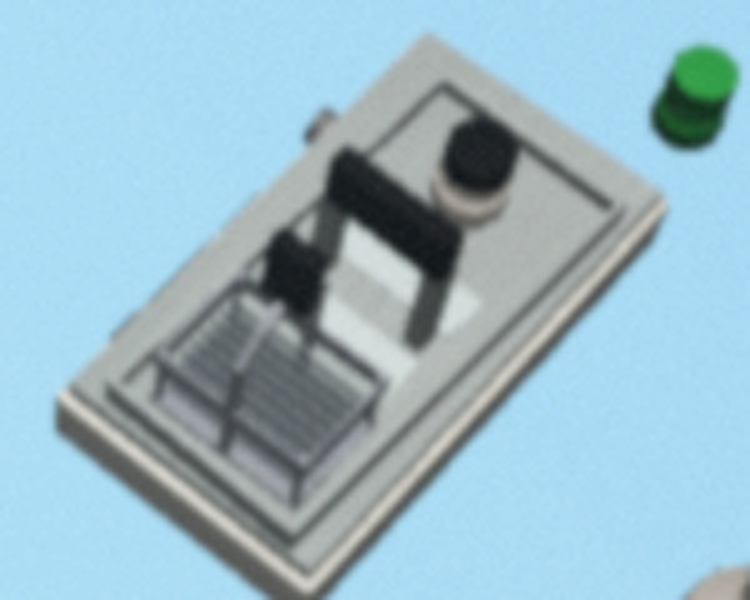

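View pics/s_stand.png

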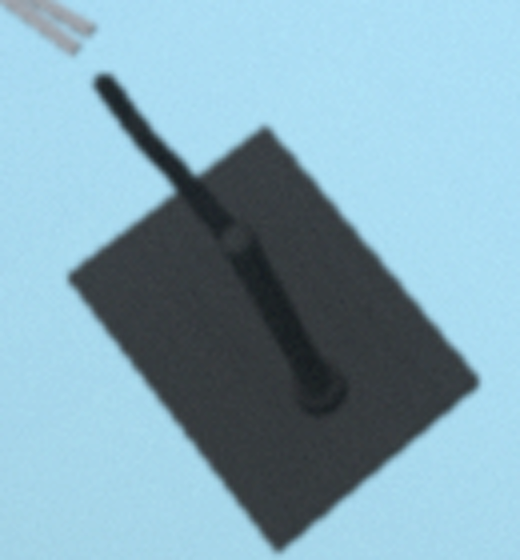

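The rack stands at the near-stand end of the tray: its black tab is at top (272,210) and scene (378,225). The tray's bar is at top (244,219) and scene (400,210), and the jar is black-capped at top (219,226). Hook tip: top (460,249), scene (156,300). Now triangulating.

```bash
python3 - <<'E'
from h import *
t=cam("top");s=cam("scene")
def T(c,o,k): return ((c[0]+.5)/k-.5+o[0],(c[1]+.5)/k-.5+o[1])
tt=lambda x,y:T((x,y),(160,180),5); ts=lambda x,y:T((x,y),(390,180),6)
st=lambda x,y:T((x,y),(320,170),5); ss=lambda x,y:T((x,y),(130,280),4)
P={"hooktip":(ts(418,412),ss(105,82)),"posttop":(ts(405,117),ss(236,238)),"postbase":(ts(252,212),ss(320,395)),
"tab":(tt(558,148),st(293,275)),"barend_far":(tt(404,127),st(345,155)),"barend_near":(tt(428,262),st(450,240)),"jarcap":(tt(292,230),st(481,155)),"green":(tt(40,220),st(706,73))}
for k,(a,b) in P.items():
    X,e=tri([(t,a),(s,b)]); print(k,X.round(3),np.round(e,4))
print("warmer top corners",[onplane(t,tt(*p),.045).round(3) for p in [(163,147),(652,55),(702,318),(207,408)]])
print("tray rim",[onplane(t,tt(*p),.061).round(3) for p in [(217,153),(635,85),(675,272),(242,343)]])
print([onplane(s,st(*p),.061).round(3) for p in [(443,85),(612,207),(297,540),(108,387)]])
E
```

```text
hooktip [ 0.487 -0.265  0.211] [0.0009 0.0009]
posttop [ 0.599 -0.259  0.241] [0.0002 0.0002]
postbase [ 0.598 -0.259 -0.001] [0.0012 0.0012]
tab [0.6   0.181 0.169] [0.0001 0.0001]
barend_far [0.594 0.234 0.21 ] [0.0194 0.0194]
barend_near [0.574 0.284 0.061] [0.0252 0.0252]
jarcap [0.573 0.332 0.09 ] [0.0006 0.0006]
green [0.589 0.48  0.045] [0.0005 0.0005]
warmer top corners [array([0.627, 0.412, 0.045]), array([0.671, 0.142, 0.045]), array([0.524, 0.117, 0.045]), array([0.483, 0.388, 0.045])]
tray rim [array([0.62 , 0.378, 0.061]), array([0.651, 0.15 , 0.061]), array([0.548, 0.131, 0.061]), array([0.516, 0.365, 0.061])]
[array([0.522, 0.363, 0.061]), array([0.622, 0.378, 0.061]), array([0.659, 0.147, 0.061]), array([0.551, 0.131, 0.061])]
```

Heights agree with the text: hook tip 211 mm, post top 241 mm and tab 169 mm. The bar ends were paired crosswise, so I'm discarding those. Next are wrist views of the stand, then of the rack and tray, at a safe height.

```bash
python3 - <<'E'
from h import *
import pickle
p,q=np.array(robot.get_ee_pos()),robot.get_tool_rot()
robot.move_straight(p+[0,0,.17],rate=.25)
views={"w_st1":((.55,-.30,.38),93),"w_st2":((.55,-.22,.38),93),"w_tr1":((.62,.16,.34),98),"w_tr2":((.60,.24,.34),98)}
poses={}
for k,(P,a) in views.items():
    try:
        robot.movep(P,down(np.radians(a))); robot.wait(.2)
        im,poses[k]=snap(f"pics/{k}.png"); cv2.imwrite(f"pics/{k}b.png",cv2.convertScaleAbs(im,alpha=1.6))
    except robot.PlanningError as e: print(k,e)
pickle.dump(poses,open("poses.pkl","wb")); print(robot.get_t(),robot.get_qpos())
E
```

```text
6.0 [ 6.28843310e-01  3.74960086e-01  2.61777571e-01  1.28301071e-04
 -1.45745702e+00 -2.06149969e+00]
```

View pics/w_st1b.png

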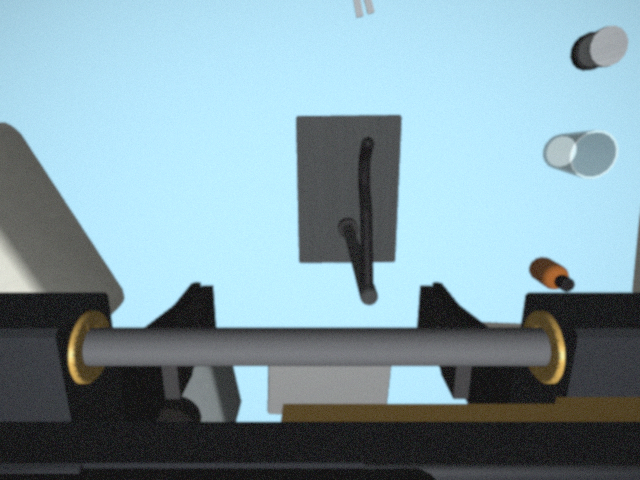

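View pics/w_st2b.png

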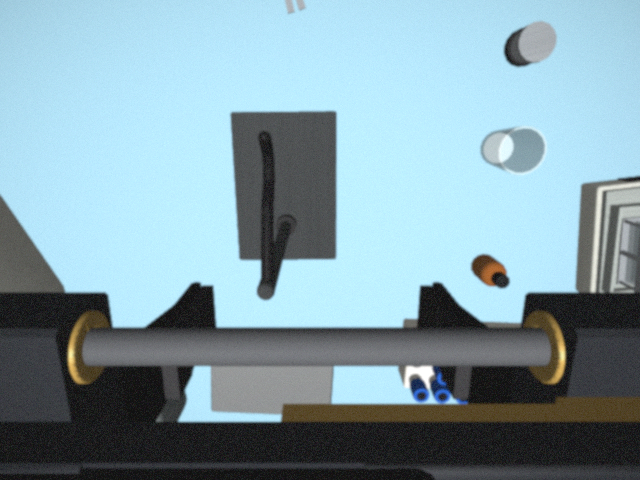

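View pics/w_tr1b.png

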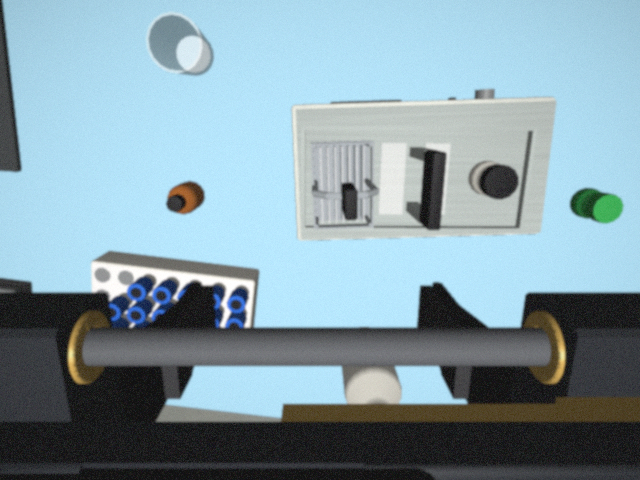

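View pics/w_tr2b.png

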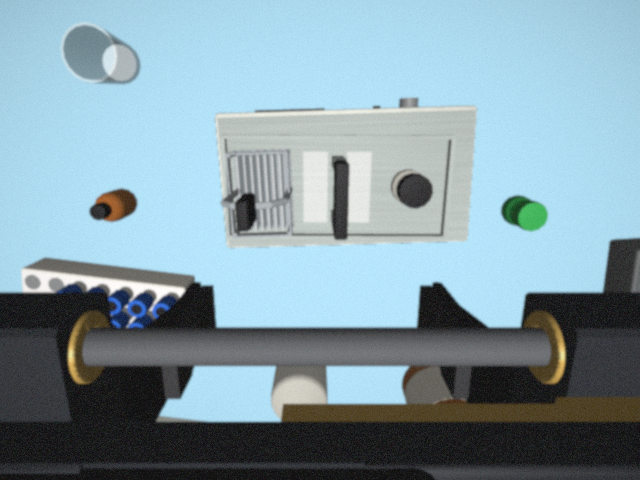

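In all four views the things are clear. In st1 the hook tip is at (368,143) and the post top at (369,296). In tr1 the tab is at about (349,200), the tray bar at (432,188), and the black-capped jar at (498,181). The green decoy is outside the tray at (605,206). Zooming in for pixel accuracy.

```bash
python3 - <<'E'
from h import *
crop("pics/w_tr1.png",(285,90,445,240),"pics/z1.png",5)
crop("pics/w_tr2.png",(210,90,370,250),"pics/z2.png",5)
a=cv2.imread("pics/w_st1.png");b=cv2.imread("pics/w_st2.png")
m=np.hstack([a[105:315,320:420],b[105:315,220:320]]); crop(m,(0,0,200,210),"pics/z3.png",3.8 if False else 2.8,2.2)
E
```

```text
(no output)
```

View pics/z1.png

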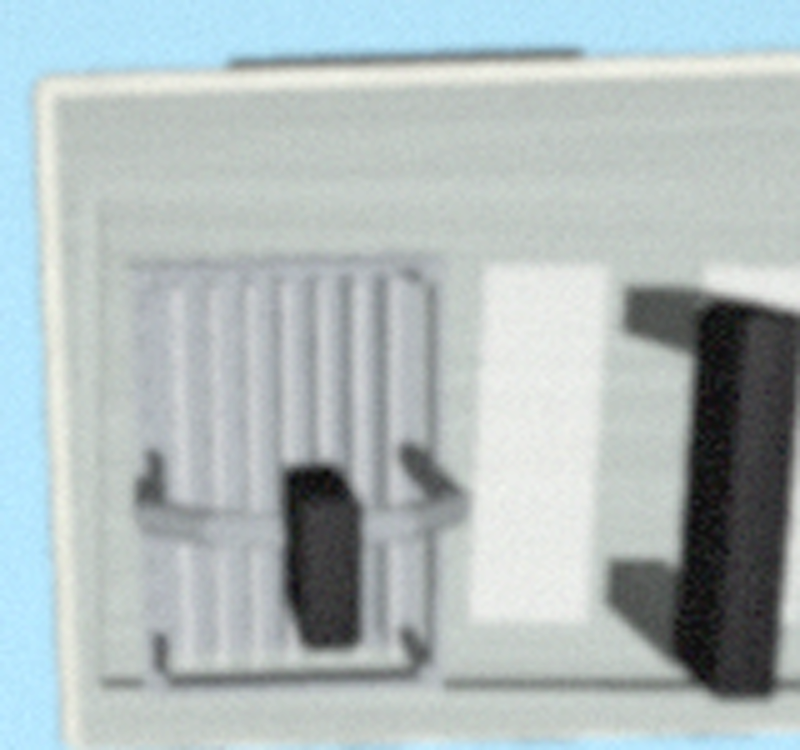

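View pics/z2.png

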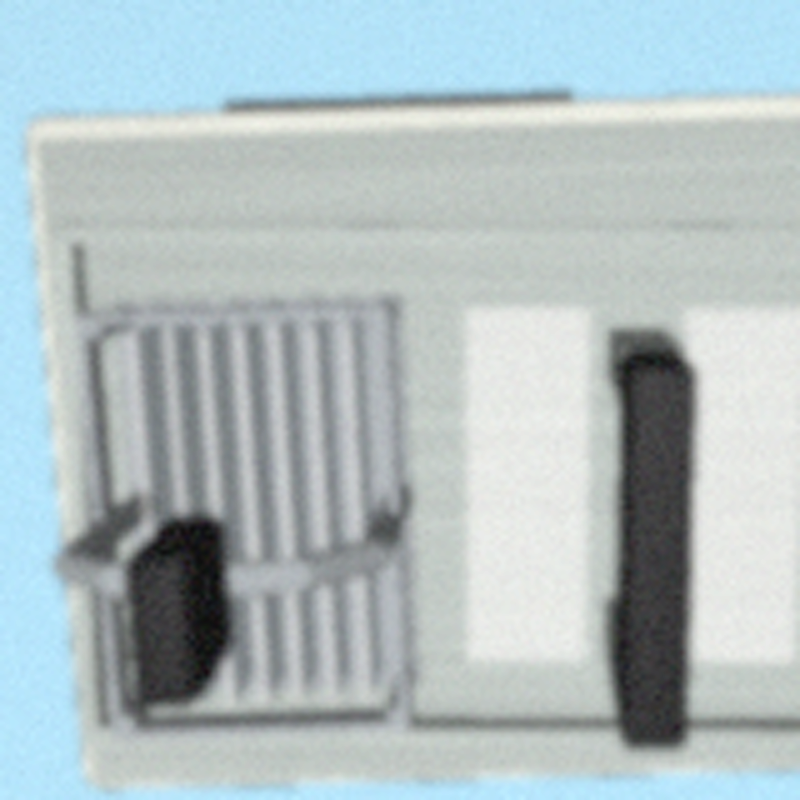

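View pics/z3.png

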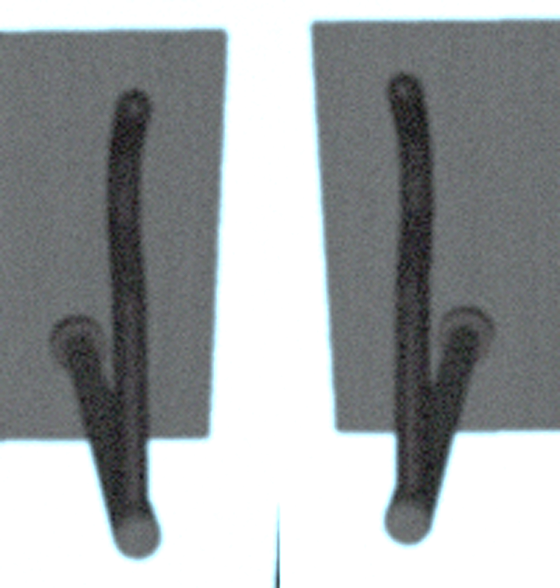

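```bash
cat > m.py <<'E'
from h import *
import pickle
P=pickle.load(open("poses.pkl","rb")); C={k:cam("wrist",v) for k,v in P.items()}
t=cam("top");s=cam("scene")
def T(c,o,k): return ((c[0]+.5)/k-.5+o[0],(c[1]+.5)/k-.5+o[1])
z1=lambda x,y:(C["w_tr1"],T((x,y),(285,90),5)); z2=lambda x,y:(C["w_tr2"],T((x,y),(210,90),5))
a3=lambda x,y:(C["w_st1"],T((x,y),(320,105),2.8)); b3=lambda x,y:(C["w_st2"],T((x-280,y),(220,105),2.8))
tt=lambda x,y:(t,T((x,y),(160,180),5)); ts=lambda x,y:(t,T((x,y),(390,180),6))
st=lambda x,y:(s,T((x,y),(320,170),5)); ss=lambda x,y:(s,T((x,y),(130,280),4))
Q={"tip":(a3(133,104),b3(405,89)),"tip4":(a3(133,104),b3(405,89),ts(418,412),ss(105,82)),
"posttop":(a3(138,538),b3(409,523)),"postbase":(a3(77,340),b3(468,332)),
"seatbar":(a3(124,200),b3(416,200)),
"tabtop":(z1(331,573),z2(165,628)),"barfar":(z1(748,690),z2(656,742)),"barnear":(z1(772,312),z2(660,362)),
"traycorner":(z1(40,85),z2(33,128)),"slipcorner":(z1(487,268),z2(466,308)),
"rackbodyFR":(z1(432,275),z2(395,303)),"rackBR":(z1(430,668),z2(400,720)),"rackBL":(z1(160,680),z2(115,728)),
}
if __name__=="__main__":
  for k,o in Q.items():
    X,e=tri(o); print(k,X.round(4),np.round(np.array(e)*1e3,1))
E
python3 m.py
```

```text
tip [ 0.4856 -0.2655  0.2044] [0.2 0.2]
tip4 [ 0.486  -0.2656  0.2094] [0.9 0.8 1.4 1.1]
posttop [ 0.6008 -0.2583  0.238 ] [0.1 0.1]
postbase [ 0.6009 -0.2583  0.0029] [0.2 0.2]
seatbar [ 0.5159 -0.2637  0.1882] [2.2 2.2]
tabtop [0.5997 0.1812 0.1866] [0.1 0.1]
barfar [0.6183 0.2624 0.1416] [0.3 0.3]
barnear [0.5535 0.2532 0.1383] [0.2 0.2]
traycorner [0.5306 0.1198 0.0317] [0. 0.]
slipcorner [0.5542 0.2173 0.0552] [0.3 0.3]
rackbodyFR [0.5555 0.2038 0.0719] [1.7 1.7]
rackBR [0.6339 0.2151 0.0889] [1. 1.]
rackBL [0.6396 0.1608 0.1046] [0.4 0.4]
```

```bash
python3 - <<'E'
from m import *
for nm,f,pts in (("z2",z2,[(88,318),(397,300),(405,725),(115,730)]),("z1",z1,[(135,267),(437,262),(432,672),(162,683)])):
    W=np.array([onplane(*f(*p),.093)[:2] for p in pts]); print(nm,W.round(4).tolist(),W.mean(0).round(4))
    for i in range(4):
        d=W[(i+1)%4]-W[i]; print("  len %.3f ang %.1f"%(np.hypot(*d),np.degrees(np.arctan2(d[1],d[0]))))
# tab side edges
for f,ps in ((z1,[((358,505),(358,645)),((302,500),(308,645))]),(z2,[((195,560),(192,695)),((135,560),(142,700))])):
    for a,b in ps:
        d=onplane(*f(*b),.188)-onplane(*f(*a),.188); print("tab",np.hypot(d[0],d[1]).round(4),np.degrees(np.arctan2(d[1],d[0])).round(1))
E
```

```text
z2 [[0.5634, 0.147], [0.552, 0.205], [0.6347, 0.2166], [0.6438, 0.1589]] [0.5985 0.1819]
  len 0.059 ang 101.2
  len 0.084 ang 8.0
  len 0.058 ang -81.0
  len 0.081 ang -171.6
z1 [[0.5629, 0.1453], [0.5541, 0.2018], [0.6328, 0.2147], [0.6425, 0.1616]] [0.5981 0.1808]
  len 0.057 ang 98.8
  len 0.080 ang 9.3
  len 0.054 ang -79.7
  len 0.081 ang -168.4
tab 0.0214 9.4
tab 0.0221 11.3
tab 0.0209 4.1
tab 0.0217 7.8
```

Every point fits the sizes given:
- **Tab top:** (0.599, 0.181), z 0.187 measured against 0.190 from the text.
- **Bar top:** z about 0.140 against 0.141.
- **Tray:** yaw 8°, centre (0.586, 0.258).
- **Rack:** yaw about 9°.
- **Stand:** yaw 3.5°, seat at about (0.511, -0.264).

The choice is clear: the black tab on the arch for the rack, and the longer bar for the tray. Now grasping the tab.

```bash
python3 - <<'E'
from h import *
q=down(np.radians(99.2))
robot.movep([.599,.1813,.26],q); jaws.grip(.045)
robot.move_straight([.599,.1813,.167],rate=.12); print(robot.get_ee_pos(),robot.get_force())
jaws.grip(0.0); robot.wait(.2); print(robot.get_width(),robot.get_force(),robot.get_ee_pos())
robot.move_straight([.599,.1813,.27],rate=.1); robot.wait(.3)
print(robot.get_width(),robot.get_force(),robot.get_t())
im,p=snap("pics/g1.png"); cv2.imwrite("pics/g1b.png",cv2.convertScaleAbs(im,alpha=1.6))
s=viewer.read_camera("scene")[:,:,::-1].copy(); crop(s,(280,120,480,290),"pics/g1s.png",4)
E
```

```text
[0.59961106 0.18153812 0.16790369] [ 0.47270175 -0.36442092 -0.07960733]
0.009841015037256179 [-0.45236191  0.56842018 -0.39313299] [0.59899998 0.18135431 0.16698616]
0.010116877656798792 [ 0.59495433  0.49913227 -3.67361593] 10.7417
```

View pics/g1b.png

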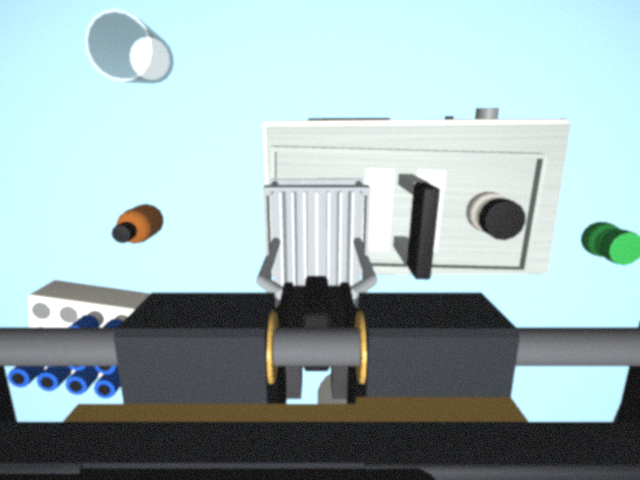

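View pics/g1s.png

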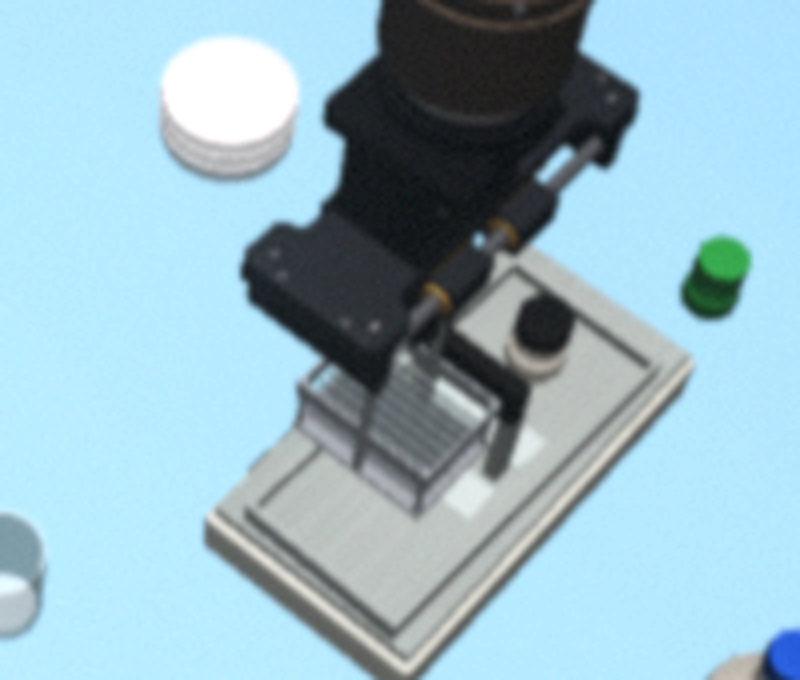

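The rack is held level and centred: its arch is at columns 275–365 around the tool axis. The tray and jar are undisturbed. Now carrying it round on the robot side of the hook, without passing over the stand.

```bash
cat >> h.py <<'E'
YS=np.radians(3.5); EX=np.array([np.cos(YS),np.sin(YS),0]); SEAT=np.array([.6008,-.2583,0])-.09*EX
QS=down(YS+np.pi/2)
def hk(x,w): return SEAT+EX*x+[0,0,w+.018]   # rack wire at stand x, height w
E
python3 - <<'E'
from h import *
robot.move_straight([.599,.1813,.36],rate=.2)
robot.movep([.42,-.03,.36],QS)
robot.movep(hk(-.09,.342),QS)
robot.move_straight(hk(-.09,.227),rate=.15); robot.wait(.4)
print(robot.get_t(),robot.get_ee_pos(),hk(-.09,.227),robot.get_width(),robot.get_force())
im,p=snap("pics/k1.png"); cv2.imwrite("pics/k1b.png",cv2.convertScaleAbs(im,alpha=1.6))
s=viewer.read_camera("scene")[:,:,::-1].copy(); crop(s,(60,220,260,370),"pics/k1s.png",4)
E
```

```text
14.7833 [ 0.42120014 -0.26936894  0.24527891] [ 0.42113574 -0.26928874  0.245     ] 0.009635918823117071 [-0.35293815 -0.22618455 -2.94885553]
```

View pics/k1s.png

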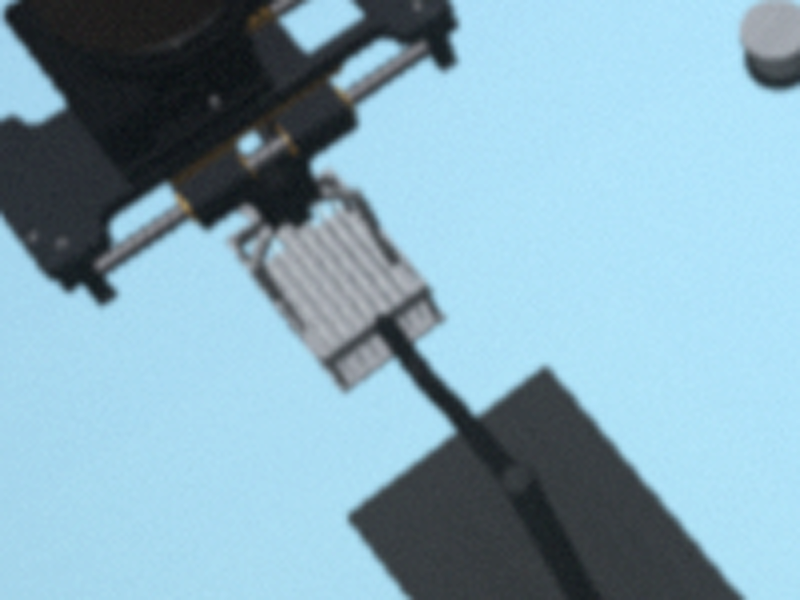

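View pics/k1b.png

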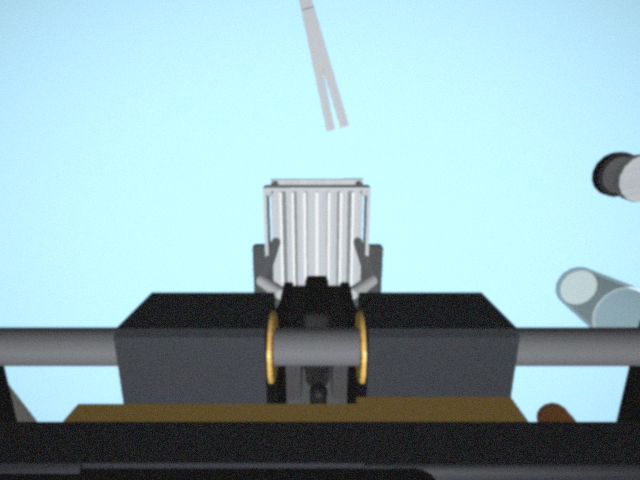

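The tip is in line with the arch (k1b column 318, tool axis 316). Moving in in stages and watching the force.

```bash
python3 - <<'E'
from h import *
f0=np.array(robot.get_force())
ok=True
for x in (-.05,-.035,-.02,-.008,.001):
    robot.move_straight(hk(x,.227),rate=.1); f=np.array(robot.get_force())-f0; print(x,f.round(1))
    if np.linalg.norm(f)>6: print("STOP"); break
robot.wait(.2)
s=viewer.read_camera("scene")[:,:,::-1].copy(); crop(s,(100,250,260,380),"pics/k2s.png",4.6)
im,p=snap("pics/k2.png"); cv2.imwrite("pics/k2b.png",cv2.convertScaleAbs(im,alpha=1.6))
print(robot.get_t(),(np.array(robot.get_force())-f0).round(1))
E
```

```text
-0.05 [ 0.1  0.6 -0.2]
-0.035 [-0.8 -0.4  0.1]
-0.02 [-0.8  0.4  0.2]
-0.008 [ 0.2 -0.1  0.1]
0.001 [-0.5  0.3  0.1]
16.85 [-1.4  0.1 -0.2]
```

View pics/k2s.png

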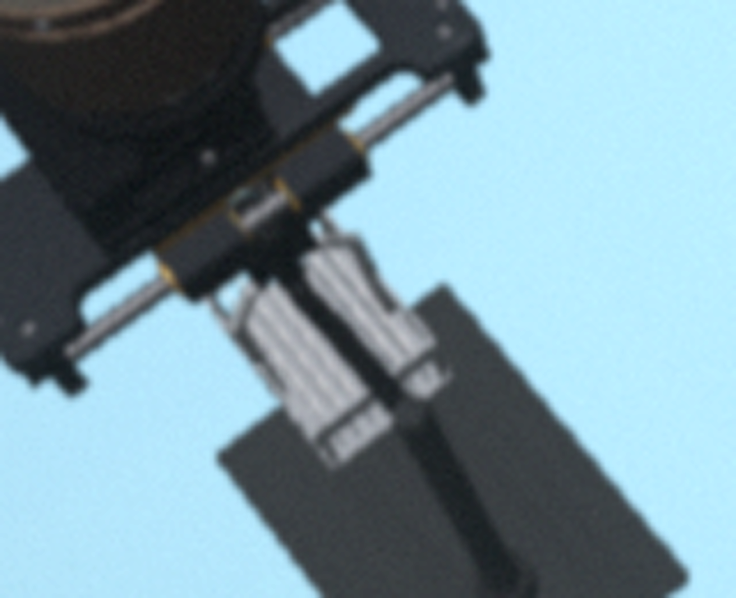

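View pics/k2b.png

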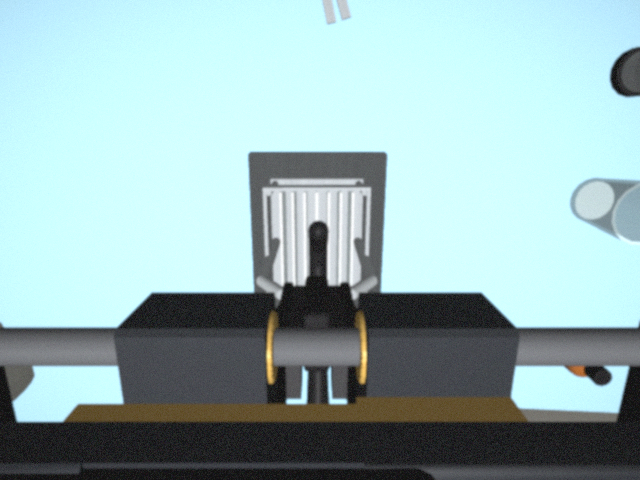

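The hook now passes through the arch: its tip is seen on the near side at k2b (318,230), and there has been no contact. Lowering in steps until the wire takes the load.

```bash
python3 - <<'E'
from h import *
def fz(n=5):
    v=[]
    for _ in range(n): v.append(robot.get_force()); robot.wait(.03)
    return np.mean(v,0)
f0=fz(); print(f0.round(2))
robot.move_straight(hk(.0,.2),rate=.08); print((fz()-f0).round(2))
for w in (.197,.195,.193,.1915,.190,.1885,.187):
    robot.move_straight(hk(0,w),rate=.05); f=fz()-f0; print(w,f.round(2))
    if f[2]>2.5: break
print(robot.get_t(),robot.get_ee_pos(),robot.get_width())
E
```

```text
[-0.24  0.03 -2.64]
[-0.07 -0.15  0.49]
0.197 [ 0.22 -0.34  0.22]
0.195 [-0.71 -0.18  0.93]
0.193 [-2.73  0.88  7.92]
18.925 [ 0.51108534 -0.2640231   0.2122594 ] 0.00974866448043796
```

Contact came at w ≈ 0.194, against 0.193 expected for the seat. Releasing and retreating upwards.

```bash
python3 - <<'E'
from h import *
robot.move_straight(hk(0,.1942),rate=.05)
jaws.grip(.045); robot.wait(.2); print(robot.get_force())
robot.move_straight(hk(0,.30),rate=.15); robot.wait(.2); print(robot.get_t(),robot.get_force())
im,p=snap("pics/r1.png"); cv2.imwrite("pics/r1b.png",cv2.convertScaleAbs(im,alpha=1.6))
s=viewer.read_camera("scene")[:,:,::-1].copy(); crop(s,(100,250,260,380),"pics/r1s.png",4.6)
E
```

```text
[ 0.69973809  0.12736545 -0.52770738]
21.3083 [-0.1744306   0.62123188  0.23079331]
```

View pics/r1s.png

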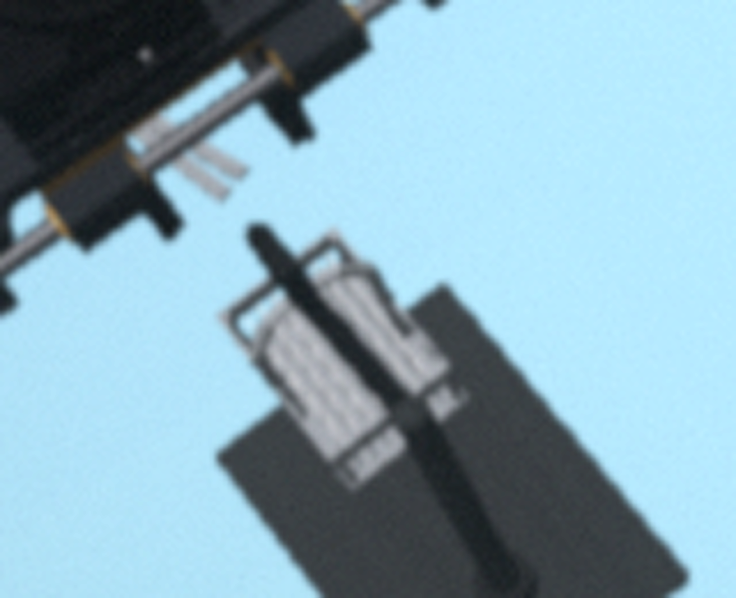

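View pics/r1b.png

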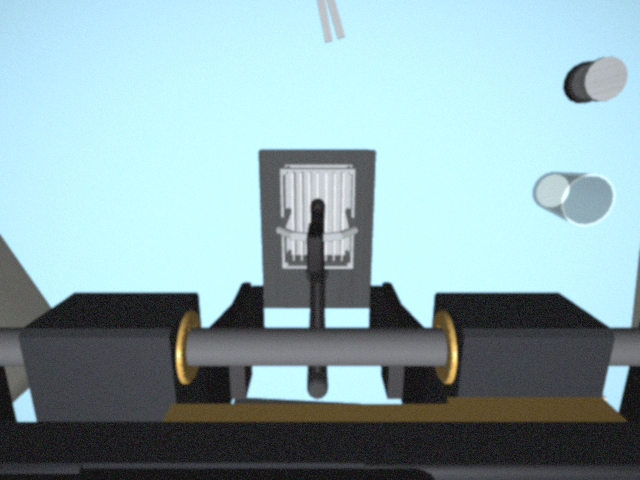

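The rack hangs level on the hook, released, with its tab standing above the bar. Now checking that the tray has not moved, from the same viewpoint as before.

```bash
python3 - <<'E'
from h import *
robot.move_straight(hk(0,.36),rate=.2)
robot.movep([.50,0,.378],down(np.radians(96)))
robot.movep([.60,.24,.34],down(np.radians(98))); robot.wait(.2)
im,p=snap("pics/w_tr3.png"); print(robot.get_t(),p[0])
import pickle; P=pickle.load(open("poses.pkl","rb")); print(P["w_tr2"][0]); P["w_tr3"]=p; pickle.dump(P,open("poses.pkl","wb"))
crop("pics/w_tr3.png",(210,90,370,250),"pics/z4.png",5)
E
```

```text
24.1667 [0.60001078 0.23850983 0.34134869]
[0.60029625 0.23902903 0.34018196]
```

View pics/z4.png

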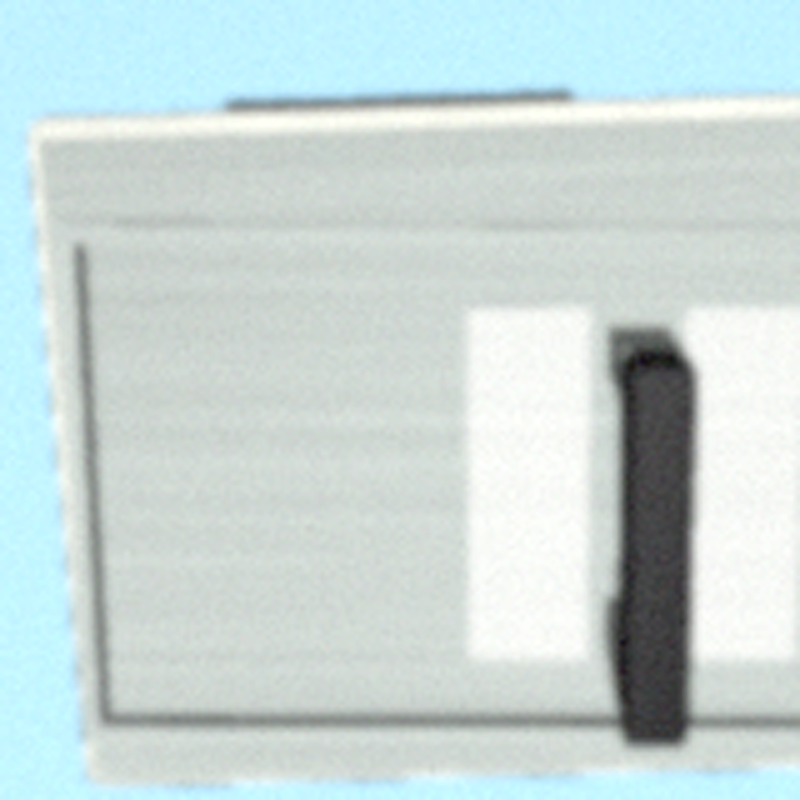

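The tray has not moved: its bar ends are at the same pixels as before. Gripping the bar and lifting.

```bash
python3 - <<'E'
from h import *
q=down(np.radians(98.1)); c=np.array([.586,.2578,0])
robot.movep(c+[0,0,.22],q)
robot.move_straight(c+[0,0,.114],rate=.12); robot.wait(.2); print(robot.get_force(),robot.get_ee_pos())
jaws.grip(0); robot.wait(.2); print(robot.get_width(),robot.get_force())
robot.move_straight(c+[0,0,.134],rate=.04); robot.wait(.3); print(robot.get_width(),robot.get_force(),robot.get_torque())
im,p=snap("pics/l1.png"); cv2.imwrite("pics/l1b.png",cv2.convertScaleAbs(im,alpha=1.6))
s=viewer.read_camera("scene")[:,:,::-1].copy(); crop(s,(300,120,480,290),"pics/l1s.png",4)
print(robot.get_t())
E
```

```text
[-0.14905148  0.00772892 -0.2927741 ] [0.58634956 0.25802527 0.11487014]
0.011733348340249798 [-0.52779931  1.25254598 -0.44930658]
0.011689613150541013 [ 0.46940024  1.13380935 -4.68021969] [-0.06927146 -0.00388955 -0.03998879]
27.875
```

View pics/l1b.png

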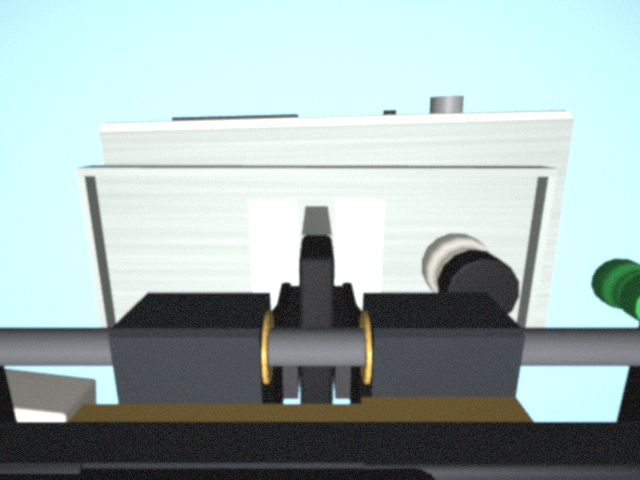

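View pics/l1s.png

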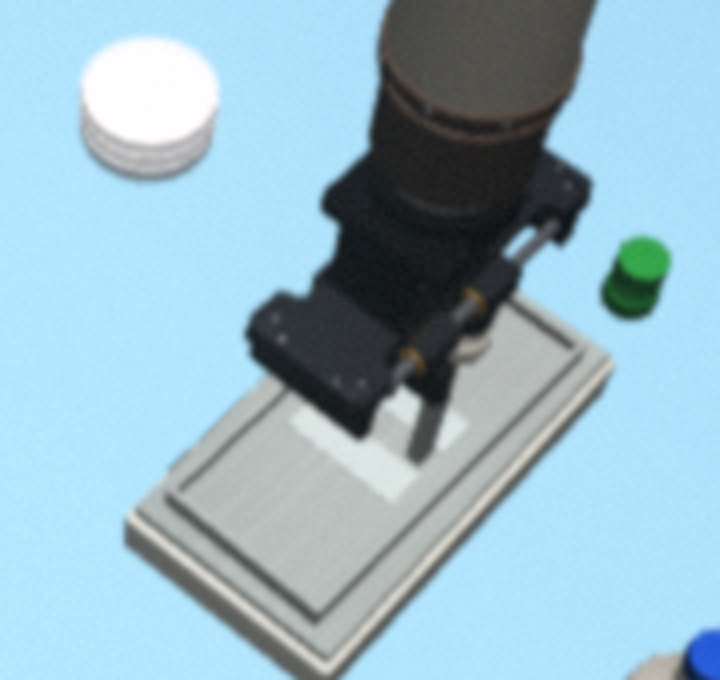

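The tray is free of the warmer and level, with the jar upright at (470,270). The load is about 4.2 N, against 4.0 N expected. Lifting the rest of the way.

```bash
python3 - <<'E'
from h import *
p=np.array(robot.get_ee_pos())
robot.move_straight([.586,.2578,.215],rate=.06); robot.wait(1.0)
print(robot.get_width(),robot.get_force(),robot.get_torque(),robot.get_ee_pos(),np.abs(robot.get_qvel()).max())
im,p=snap("pics/l2.png"); cv2.imwrite("pics/l2b.png",cv2.convertScaleAbs(im,alpha=1.6))
s=viewer.read_camera("scene")[:,:,::-1].copy(); cv2.imwrite("pics/l2s.png",cv2.convertScaleAbs(s,alpha=1.4))
c=cam("wrist",p)
# rim tops: near long edge ends
print(robot.get_t())
E
```

```text
0.011843009134042046 [-0.25128826 -0.03771333 -4.87697796] [-0.06281456 -0.01483052 -0.00420419] [0.58600056 0.25780501 0.21500609] 0.0016560810756280912
30.475
```

View pics/l2b.png

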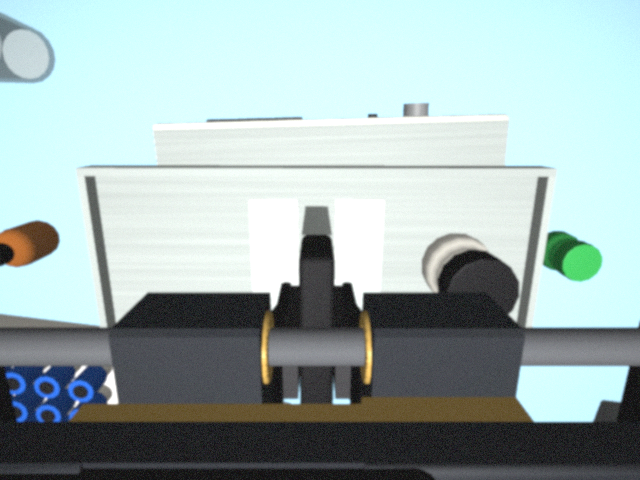

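View pics/l2s.png

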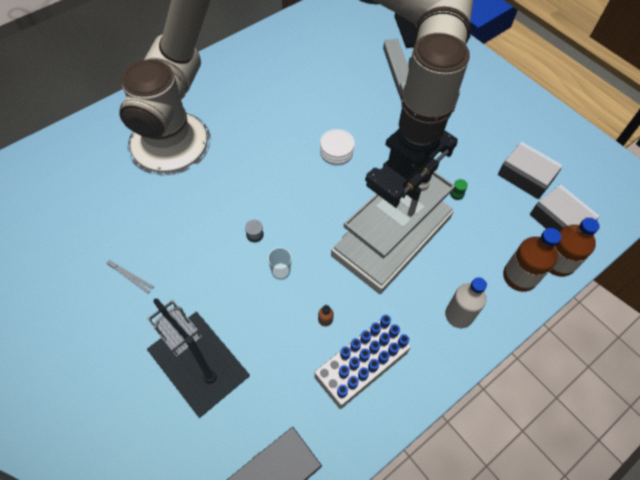

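The tray is level: its rim ends are at (80,168) and (553,168), symmetric about the tool axis. The jar stands in it, and the view hasn't changed since the start of the lift. The rack still hangs on the hook at scene (175,330), and the bystanders are in place.

```bash
python3 - <<'E'
from h import *
print(robot.get_t(),robot.get_width()); job.sign_off()
E
```

```text
30.475 0.011412816902546703
the job is handed in; nothing more can be done
```

The rack is hanging by its arch on the drip stand's hook, and I let go of it. The tray is held by its bar 10 cm above the warmer with the jar standing in it. I handed the job in at 30.5 s.

- **Rack:** it took the load at a wire height of about 194 mm, against 193 mm expected. After release it hung level, and the last scene picture still shows it on the hook.
- **Tray:** in the wrist picture its rim looks level and the jar has not shifted since the start of the lift. The load is about 4.5 N, against 4.0 N expected. The jaws are 11.8 mm apart on the 12 mm bar, and the arm is still.
- **Bystanders:** none appear to have moved in the scene pictures.
- **Disagreements:** my first measurement of the tray's bar ends matched the wrong ends between views, so I redid it with the wrist camera. The rack tab's top read 187 mm against 190 mm from the text, and the hook tip read 204–211 mm against 211 mm depending on the view. The last checks all agreed.

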